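Set the sprung length stop of the brick-cutting jig

ROBOT

A 6-joint arm with a two-finger parallel gripper is mounted at the origin on the work surface. World frame = base frame: x ahead of the robot, y to its left, z up, the work surface at z = 0. Lengths are in m, angles in rad, forces in N, time in s.
With the tool pointing down it reaches from about 0.275 to 0.875 m from the base axis. Payload 12.5 kg.
Tool frame: the origin (TCP) lies on the centre line of the jaws, within the pads' length; the fingertips stand r.finger_overhang ahead of it and the grasp point (between the pads) lies 3 mm ahead of it (r.finger_overhang is the distance from the TCP to the fingertips, in m); z points along the fingers, y is the line along which they close (so a half turn about z gives the same grasp; the last joint's range is limited). The gripper opens to 85 mm and grips with 20 to 120 N. Pads are 22 mm wide; open, the fingers measure 114 mm over their backs; the gripper's body (76 mm by 85 mm) begins 54 mm behind the grasp point. The pads swing forward as they close: fully open they stand 13 mm farther back than shut.
Start: joints at [-1.335, 0.351, 1.652, -0, 1.139, -0.085], TCP at [0.173, -0.522, 0.253] pointing down, gripper open.
Joint ranges: [-2.75, 2.75], [-0.79, 2.1], [0.01, 2.65], [-1.57, 4.71], [0.07, 3.14], [-2.87, 2.87]. Speed limits (rad/s): [2.22, 2.22, 2.79, 3.14, 3.14, 3.14].

INTERFACE

Orientations are given as a unit quaternion [x, y, z, w].
In Python, from cell import r, optics gives the robot as it stands. The module is installed in compiled form; this text tells all that it offers. Calls block until the motion is done:
- r.move_to(position, orientation): joint-space move of the TCP to a pose.
- r.move_linear(position, rot=None, vel=0.15): straight line of the TCP; rot=None keeps the orientation; vel is the mean speed in m/s.
- r.set_joints(angles): joint-space move.
- r.set_gripper(opening, squeeze=None): opening from 0.0 (shut) to 1.0 (fully open); squeeze is the grip in N (None keeps the last); returns when the fingers have stopped.
- r.sleep(seconds).
- r.inverse_kinematics(position, orientation): joint angles nearest the present ones, or None.
- optics.get_image(name): name is "scene" or "top"; returns a dict with "pixels" (400x640x3 uint8, red, green, blue), "depth" (400x640 float32, m along the optical axis (not along the pixel's ray), 0 where there is no reading), "fx", "fy", "cx", "cy" (pixels), "D" ([k1, k2, p1, p2, k3] as OpenCV has them; the pictures are not rectified), "camera_from_world" (4x4, takes a point from world to camera coordinates). Camera axes: x right, y down, z forward; pixel columns grow to the right and rows downward; lengths in m; the calibration is good to about 2 mm. A picture is of the moment at which its call begins.
A pose or a line that the arm cannot do raises r.PlanningError and nothing moves.
- r.hand_in(): hands the job in; it is judged then, once.
Readings, each from a call of its own:
- r.current_t(): time.
- r.current_q(): joint angles.
- r.current_qvel(): joint speeds.
- r.current_effort(): joint torques, N m.
- r.current_tool_pos(): TCP position.
- r.current_ee_rot(): TCP orientation.
- r.current_contact_force(): force on the tool from outside, world axes, zero at the start.
- r.current_torque(): the same for the moment, N m.
- r.current_opening(): opening from 0.0 (shut) to 1.0 (fully open).
- r.current_finger_force(): force on a finger pad.
Only numpy, scipy, OpenCV 4.12 (cv2) and the standard library are available. Lean on these libraries where they do the work, as an engineer would, in place of code of your own. Each camera call takes 0.05 s, during which the arm holds its last target. There are 200 camera calls.

TASK

Set the jig's sprung length stop for the next cuts: draw its steel tongue out of the barrel and under the bridge until the crossbar at its tip is in line with the pointer of the clip on the rule, and leave it there. The bridge is too low for your hand, so bring the crossbar out beyond the bridge by the fin at the tongue's rear, let go there (the brake holds it), and take it again by the crossbar for the rest. Do not shift the clip, and leave everything else on the bench as it lies.

Things in the scene. Friction and masses are not known exactly. Their poses are not given: they have to be found in the camera images.
- gauge: The jig, fixed to the bench: plywood board, x -55 to 95 mm, y -275 to 425 mm, 6 mm thick. Origin on the bench under the barrel's mouth; y is the way the tongue comes out, z up. Square aluminium spring barrel 36 mm wide, y -275 to 0, top 42 mm above the bench (end collars 44 mm wide, 46 mm high). A steel rule with plain lines lies on it, x 65 to 91, y 195 to 420.
- bridge (a point): Middle of the top of the dark steel bridge over the track, at gauge y = 177.5 mm, 60 mm above the bench (bolt heads to 63 mm). It spans gauge y 165 to 190. Its opening is 74 mm wide (gauge x -37 to 37) and 48 mm high above the bench; posts out to x = +-49 mm, their feet (11 mm high) to +-70 mm.
- tongue (a joint): How far the tongue is drawn out, m: 0 fully in, 0.255 limit; starts at 0 to 0.015. One rigid steel part sliding along gauge y: a flat bar 14 mm wide, 8 to 12 mm above the bench, with an upright fin at the rear and a crossbar 115 mm ahead of it. A spring pulls it in with 1.5 N (in) to 3 N (out); a 5 N brake holds it where it is let go: some 7 to 8 N draws it out, 2 to 3.5 N pushes it in.
- fin (a point): Grip point of the rear fin: on its middle, 36 mm above the bench, at gauge x = 0, y = 32 mm + tongue value. The fin is 12 mm thick (gauge x), 26 mm long (gauge y), 12 to 40 mm above the bench. A hand on the fin must stop short of the bridge: with fingers up to 25 mm wide a tongue value of 0.105 keeps clear of it and has the crossbar 60 mm past the bridge.
- crossbar (a point): Grip point of the crossbar at the tongue's tip: on its middle, 36 mm above the bench, at gauge x = 0, y = 147 mm + tongue value. The crossbar is 50 mm long (gauge x), 12 mm thick (gauge y), 12 to 40 mm above the bench. The flat bar joins it from behind, top at 12 mm: fingers astride its thickness keep their tips above 13 mm.
- pointer (a point): Tip of the clip's pointer, 11.5 mm above the bench, gauge x = 35 mm, 10 mm beside the crossbar's path. The clip is a dark steel block 26 x 18 mm, 22 mm high, screw head to 28 mm, on the rule; its straight finger, 4 mm wide, points at the track (axes as the gauge's). 6 N would shove it along. In line means crossbar and pointer at the same gauge y: tongue 0.165 to 0.240.
- half_brick: bystander: loose half brick, 100 x 110 x 60 mm, origin under its centre
- slip_a: bystander: loose brick slip on the robot's side of the jig, 60 x 25 x 18 mm, origin under its centre
- slip_b: bystander: loose brick slip on the far side of the jig, 60 x 25 x 18 mm, origin under its centre
- pencil: bystander: flat wooden pencil, 14 x 160 x 8 mm, lying along its y
- trowel: bystander: small spatula, 280 mm, lying along its x
- tin: bystander: tin can, 80 mm across, 110 mm high, origin under its centre
- jar: bystander: jar, 60 mm across, 80 mm high, origin under its centre

How it is judged:
On the way:
1. the crossbar is out beyond the bridge and the hand has let go of the tongue (tongue between 0.05 and 0.15) (value of joint tongue between 0.05 and 0.15 m and contact force between the fingers and gauge below 0.1 N), for 0.2 s.
At the end, for the whole second after the job is handed in: The crossbar's middle is in line with the clip's pointer to within 5 mm along the gauge's y, and the tongue is at rest, let go (y of crossbar in the frame of pointer between -0.005 and 0.005 m and velocity of joint tongue between -0.002 and 0.002 m/s); the robot touches nothing.
It fails at once if the clip was shifted by more than 4 mm (distance of pointer from where it was at the start of the episode above 0.004 m).
It fails at once if something else on the bench was shifted by more than 25 mm (distance of any of half_brick, slip_a, slip_b, pencil, trowel, tin, jar from where it was at the start of the episode above 0.025 m).
It also fails if it takes over 51 s, if anything falls off the work surface, if the arm or the gripper's body presses on something with over 40 N, if the wrist force passes 120 N, or if a joint passes its speed limit or range.

## Working session

There is one attempt and no reset: what is moved stays moved. The work goes in short steps, each a Python script; the robot and the scene stay as the last script left them, time stands still between calls to the robot, and variables do not carry over. Pictures are saved under pics/ and viewed, at most 10 in all, crops included, and the job is handed in when it is done.

```bash
mkdir -p pics; python3 - <<'E'
from cell import r,optics
import cv2,numpy as np
for n in("scene","top"):
    d=optics.get_image(n); cv2.imwrite(f"pics/{n}0.png",d["pixels"][:,:,::-1]); np.savez(f"{n}0.npz",**d)
    print(n,d["fx"],d["cx"],d["cy"],d["D"]);print(np.round(d["camera_from_world"],3))
print(r.finger_overhang,r.current_t(),r.current_ee_rot())
E
```

```text
scene 437.3457200745792 324.6462074005895 198.21694672058067 [-0.01285991  0.          0.          0.          0.        ]
[[ 0.761  0.649  0.016 -0.462]
 [ 0.459 -0.519 -0.721 -0.129]
 [-0.46   0.556 -0.692  1.327]
 [ 0.     0.     0.     1.   ]]
top 491.24674510585163 319.36434544569306 197.58974111850057 [-0.09576486  0.          0.          0.          0.        ]
[[-0.009 -1.     0.003  0.108]
 [-0.986  0.008 -0.169  0.541]
 [ 0.169 -0.005 -0.986  1.059]
 [ 0.     0.     0.     1.   ]]
0.022 0.1 [ 9.87162506e-01  1.59718200e-01 -4.73411901e-05 -5.31029993e-04]
```

View pics/top0.png

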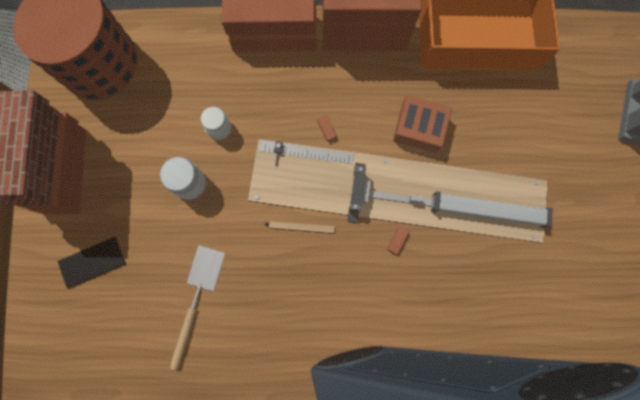

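View pics/scene0.png

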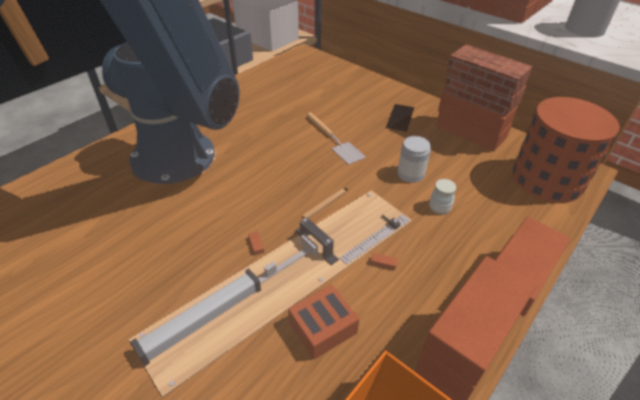

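The top view shows the board from (250,140–200) to (548,180–240). The bridge is at (358,193), the fin near (418,202) and the clip at (279,149), so gauge y is roughly world +y. Next I fit the board outline and zoom in on the clip.

```bash
cat > h.py <<'E'
import numpy as np,cv2
def rays(d,px):
    K=np.array([[d["fx"],0,d["cx"]],[0,d["fy"],d["cy"]],[0,0,1.]])
    u=cv2.undistortPoints(np.array(px,float).reshape(-1,1,2),K,np.array(d["D"])).reshape(-1,2)
    T=d["camera_from_world"];R=T[:3,:3]
    return -R.T@T[:3,3],np.c_[u,np.ones(len(u))]@R
def plane(d,px,z):
    o,v=rays(d,px); return o+v*((z-o[2])/v[:,2])[:,None]
def proj(d,P):
    T=d["camera_from_world"];K=np.array([[d["fx"],0,d["cx"]],[0,d["fy"],d["cy"]],[0,0,1.]])
    return cv2.projectPoints(np.array(P,float).reshape(-1,1,3),cv2.Rodrigues(T[:3,:3])[0],T[:3,3],K,np.array(d["D"]))[0].reshape(-1,2)
E
python3 - <<'E'
from h import *
d=np.load("top0.npz");im=d["pixels"][:,:,::-1].copy()
hsv=cv2.cvtColor(im,cv2.COLOR_BGR2HSV)
print("board hsv",hsv[190,300],hsv[172,480],"table",hsv[260,330],hsv[280,500],hsv[120,280])
v=hsv[...,2].astype(int);b=hsv[190,300]
m=((v>150)).astype(np.uint8)*255
m[:130]=0;m[250:]=0;m[:,:244]=0;m[:,556:]=0
m=cv2.morphologyEx(m,cv2.MORPH_CLOSE,np.ones((15,15)));m=cv2.morphologyEx(m,cv2.MORPH_OPEN,np.ones((9,9)))
c=max(cv2.findContours(m,0,1)[0],key=cv2.contourArea)
P=plane(d,c.reshape(-1,2),.006)
rc=cv2.minAreaRect(P[:,:2].astype(np.float32));print(rc,cv2.boxPoints(rc))
cv2.drawContours(im,[c],-1,(0,0,255),1)
a=cv2.resize(im[128:250,240:560],None,fx=2.5,fy=2.5)
q=cv2.resize(d["pixels"][130:175,245:360,::-1],None,fx=6.9,fy=6.9,interpolation=cv2.INTER_CUBIC)[:, :800]
cv2.imwrite("pics/a.png",np.vstack([cv2.resize(a,(794,300)),q[:290,:794]])[:600])
E
```

```text
board hsv [ 17  78 182] [ 17  80 173] table [ 15 126 154] [ 15 131 140] [ 15 123 158]
((0.5711308717727661, -0.09377607703208923), (0.7559863328933716, 0.29002857208251953), 89.32689666748047) [[ 0.42168608 -0.4700396 ]
 [ 0.71169466 -0.47344673]
 [ 0.7205757   0.28248745]
 [ 0.4305671   0.28589457]]
```

View pics/a.png

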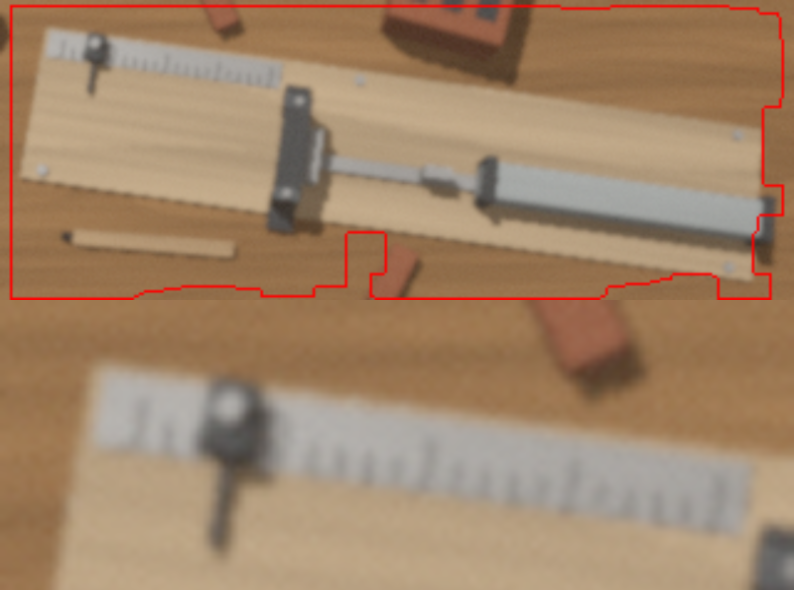

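The red contour leaked into the table. The zoom shows the pointer tip at about image (276.7,165.5), with the crossbar still just behind the bridge. I refit the board by saturation and locate the pointer from its dark pixels.

```bash
python3 - <<'E'
from h import *
d=np.load("top0.npz");im=d["pixels"][:,:,::-1].copy()
hsv=cv2.cvtColor(cv2.GaussianBlur(im,(3,3),0),cv2.COLOR_BGR2HSV)
m=((hsv[...,1]<103)).astype(np.uint8)*255
m[:130]=0;m[250:]=0;m[:,:244]=0;m[:,556:]=0
m=cv2.morphologyEx(m,cv2.MORPH_OPEN,np.ones((5,5)))
c=max(cv2.findContours(m,0,1)[0],key=cv2.contourArea).reshape(-1,2)
P=plane(d,c,.006)[:,:2]
# long edges: drop bridge/barrel end, fit upper/lower lines by col
def edge(top,lo,hi):
    pts=[]
    for u in range(lo,hi):
        q=c[c[:,0]==u]
        if len(q): pts.append(q[:,1].min()-.5 if top else q[:,1].max()+.5); pts[-1]=(u,pts[-1])
    X=plane(d,pts,.006)[:,:2]
    l=cv2.fitLine(X.astype(np.float32),cv2.DIST_HUBER,0,.001,.001).ravel();return l,len(pts)
up,n1=edge(1,262,540);low,n2=edge(0,255,340);low2,n3=edge(0,425,535)
print(up,n1,low,n2,low2,n3)
left=[(c[c[:,1]==v][:,0].min()-.5,v) for v in range(150,195) if (c[:,1]==v).any()]
L=plane(d,left,.006)[:,:2].astype(np.float32);ll=cv2.fitLine(L,cv2.DIST_HUBER,0,.001,.001).ravel();print("left",ll)
rt=[(c[c[:,1]==v][:,0].max()+.5,v) for v in list(range(186,203))+list(range(228,236)) if (c[:,1]==v).any()]
R=plane(d,rt,.006)[:,:2].astype(np.float32);rl=cv2.fitLine(R,cv2.DIST_HUBER,0,.001,.001).ravel();print("right",rl)
w=up[:2]*np.sign(up[1]);ey=w/np.hypot(*w);ex=np.array([ey[1],-ey[0]])
print("yaw(ey)",np.degrees(np.arctan2(ey[0],ey[1])))
for nme,l in(("low",low),("low2",low2)): print(nme,"width",(up[2:]-l[2:])@ex)
print("len",(ll[2:]-rl[2:])@ey)
# origin: upper edge x=95, left edge y=425
O=ex*(up[2:]@ex-.095)+ey*(ll[2:]@ey-.425);print("O",O)
O2=ex*(((low[2:]+low2[2:])/2)@ex+.055)+ey*(rl[2:]@ey+.275);print("O2",O2)
G=lambda px,z:[( (p[:2]-O)@np.c_[ex,ey]*1000).round(1) for p in plane(d,px,z)]
print("pointer",G([(276.7,165.5)],.0115),"fin",G([(418,202)],.04))
g=hsv[...,2];
for v in range(157,170): 
    w=np.clip(150-g[v,268:290].astype(float),0,None); print(v,g[v,272:284],(w@np.arange(268,290)/w.sum()).round(2) if w.sum() else "")
S=np.load("scene0.npz")
E3=lambda a,b,z:[*(O+ex*a+ey*b),z]
q=[E3(-.055,.425,.006),E3(.095,.425,.006),E3(.095,-.275,.006),E3(-.055,-.275,.006),E3(0,.1775,.06),E3(0,.04,.04),E3(0,.155,.04)]
vis=S["pixels"][:,:,::-1].copy()
for D,I in((d,im),(S,vis)):
    for p in proj(D,q): cv2.drawMarker(I,tuple(int(x) for x in p.round()),(0,0,255),0,7)
cv2.imwrite("pics/b.png",np.vstack([cv2.resize(im[128:250,240:560],(787,300)),cv2.resize(vis[180:400,120:440],(787,300))]))
np.savez("g.npz",O=O,ex=ex,ey=ey)
E
```

```text
[ 0.15360805  0.9881319   0.6429207  -0.09092358] 278 [0.15237957 0.988322   0.52556545 0.1555938 ] 85 [ 0.1523936   0.9883199   0.46148622 -0.26035908] 110
left [ 0.9883902  -0.15193665  0.61176175  0.26225302]
right [ 0.98533416 -0.17063572  0.50876206 -0.43281323]
yaw(ey) 8.836077
low width 0.1538295
low2 width 0.15325451
len 0.7026387
O [ 0.53663653 -0.15617308]
O2 [ 0.5327311  -0.15823638]
pointer [array([ 32.4, 368.4])] fin [array([-11. ,  34.7])]
157 [183 182 178 163 137 114 113 130 149 160 163 165] 277.63
158 [183 183 177 162 134 113 118 141 164 175 178 179] 277.36
159 [183 182 176 159 131 114 124 149 171 181 183 183] 277.11
160 [184 182 174 155 128 116 132 158 176 183 184 184] 276.95
161 [185 182 172 151 126 119 139 165 179 183 184 184] 276.8
162 [187 183 169 145 121 120 142 168 181 184 185 185] 276.57
163 [188 183 168 140 118 121 145 170 183 186 186 186] 276.38
164 [188 184 169 142 121 125 149 173 185 188 188 188] 276.3
165 [188 185 173 151 133 136 157 177 187 190 189 189] 276.45
166 [187 186 179 165 151 152 167 181 188 190 190 190] 
167 [186 185 182 175 167 167 175 184 187 188 188 189] 
168 [185 185 183 181 178 178 181 185 186 186 186 186] 
169 [186 186 185 184 184 183 184 185 185 185 185 184]
```

View pics/b.png

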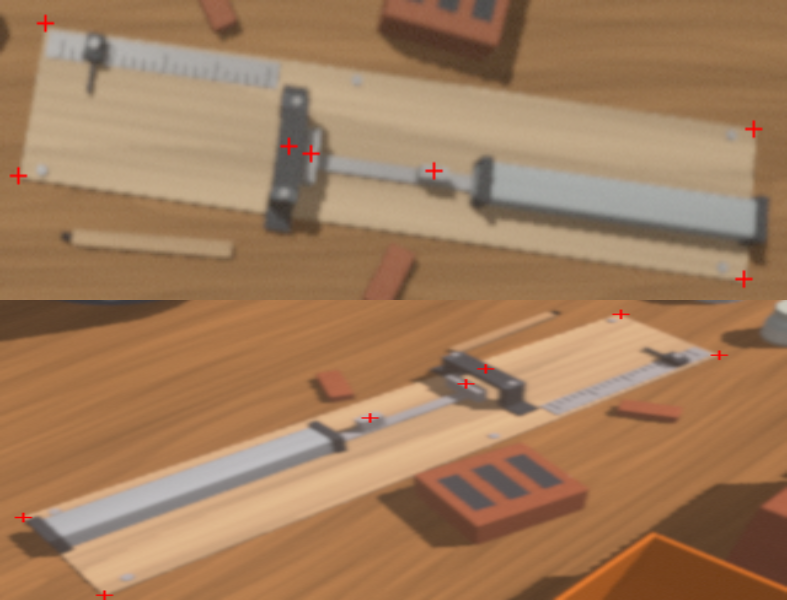

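The board fits to within 2–3.5 mm in size, and the pointer comes out at gauge x 32.4 against the known 35. Averaging the two edge-based origins removes the edge bias. The fin is at gauge y of about 37, so the tongue is at roughly 5 mm. Now I grip the fin and draw it.

```bash
cat >> h.py <<'E'
g=np.load("g.npz");ex,ey=g["ex"],g["ey"];O=np.array([.5347,-.1572])
def W(a,b,z): return [*(O+ex*a+ey*b),z]
def quat(psi): return [np.cos(psi/2),np.sin(psi/2),0,0]
PF=np.arctan2(ey[1],ey[0]); PC=PF+np.pi/2   # tool y along ex / ey
def G(d,px,z): return (plane(d,px,z)[:,:2]-O)@np.c_[ex,ey]*1000
E
python3 - <<'E'
from h import *
from cell import r,optics
r.set_gripper(.6,80)
r.move_to(W(0,.0375,.13),quat(PF))
r.move_linear(W(0,.0375,.039))
print(r.current_t(),r.current_contact_force().round(1) if hasattr(r.current_contact_force(),'round') else r.current_contact_force())
r.set_gripper(0,80)
print(r.current_opening(),r.current_finger_force(),r.current_contact_force(),r.current_tool_pos())
r.move_linear(W(0,.1345,.039),vel=.06)
print(r.current_t(),r.current_opening(),r.current_contact_force(),r.current_tool_pos(),W(0,.1345,.039))
d=optics.get_image("scene");cv2.imwrite("pics/s1.png",d["pixels"][150:400,100:500,::-1])
E
```

```text
3.3 [ 0.6 -0.5 -0.7]
0.12072604448065312 79.36325311660767 [-8.17629262  0.88466467 11.47274604] [ 0.53979118 -0.12007502  0.03989857]
5.5167 0.12151803186405605 [-9.12542752 -4.3914695  13.13659939] [ 0.55443563 -0.02460902  0.03988282] [np.float64(0.5553602830439806), np.float64(-0.024296260190010077), 0.039]
```

View pics/s1.png

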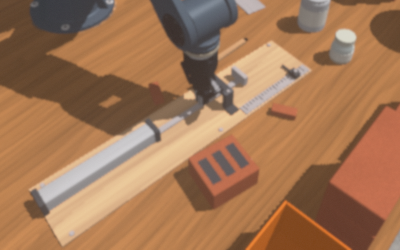

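The fin is gripped, and the crossbar is out beyond the bridge (crop pixel (238,77)). I let go, lift clear and look again from the top.

```bash
python3 - <<'E'
from h import *
from cell import r,optics
r.set_gripper(.6); r.sleep(.3)
p=r.current_tool_pos(); print(r.current_contact_force(),r.current_finger_force())
r.move_linear([p[0],p[1],.13],vel=.2); r.move_linear(W(-.2,.1,.16),vel=.3)
d=optics.get_image("top");np.savez("top1.npz",**d);s=optics.get_image("scene");np.savez("scene1.npz",**s)
print(r.current_t())
a=cv2.resize(d["pixels"][140:220,255:415,::-1],None,fx=4.9,fy=3.75,interpolation=cv2.INTER_CUBIC)
b=cv2.resize(s["pixels"][195:275,290:420,::-1],(784,300),interpolation=cv2.INTER_CUBIC)
cv2.imwrite("pics/c.png",np.vstack([a[:300],b]))
E
```

```text
[ 0.59278851 -0.34597255  0.44285142] 0.0
7.875
```

View pics/c.png

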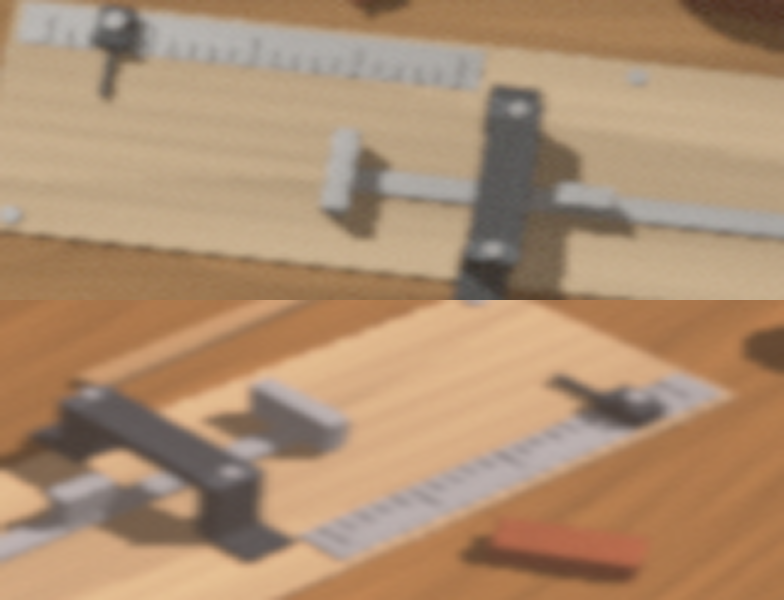

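The crossbar's top face is centred near top-image (325,185), clear of the bridge. The tongue is let go, and the pointer is undisturbed at (276.3,165). I measure both in the same picture.

```bash
cat >> h.py <<'E'
def bar(d,u0,u1,v0,v1):
    hsv=cv2.cvtColor(d["pixels"][:,:,::-1].copy(),cv2.COLOR_BGR2HSV)[v0:v1,u0:u1]
    m=((hsv[...,1]<50)&(hsv[...,2]>125)).astype(np.uint8)
    m=cv2.morphologyEx(m,cv2.MORPH_OPEN,np.ones((4,4)))   # drops the thin flat bar
    c=max(cv2.findContours(m,0,1)[0],key=cv2.contourArea).reshape(-1,2)+[u0,v0]
    q=G(d,c,.04); return q,c
E
python3 - <<'E'
from h import *
d=np.load("top1.npz");T=d["camera_from_world"];print("cam",-T[:3,:3].T@T[:3,3])
q,c=bar(d,312,336,166,204);print("bar x",q[:,0].min(),q[:,0].max(),"y",q[:,1].min(),q[:,1].max(),len(c))
for v in range(172,200,2):
    h=c[c[:,1]==v]
    if len(h): print(v,h[:,0].min(),h[:,0].max(),G(d,[((h[:,0].min()+h[:,0].max())/2,v)],.04).round(1))
g0=cv2.cvtColor(d["pixels"],cv2.COLOR_RGB2GRAY).astype(float)
for v in range(158,167):
    w=np.clip(g0[v,270:274].mean()-20-g0[v,270:283],0,None);u=w@np.arange(270,283)/w.sum();print(v,u.round(2),G(d,[(u,v)],.0115).round(1))
E
```

```text
cam [0.35515311 0.10887965 1.13505112]
bar x -27.300166237649673 22.801954421511116 y 242.6387422546874 257.25410359834063 49
176 324 328 [[ 19.8 251.2]]
178 323 329 [[ 15.2 250.5]]
180 323 329 [[ 10.6 249.8]]
182 323 328 [[  5.8 250.3]]
184 323 328 [[  1.3 249.6]]
186 322 328 [[ -3.5 250.1]]
188 322 327 [[ -8.2 250.6]]
190 322 327 [[-12.8 249.9]]
192 321 327 [[-17.5 250.3]]
194 321 327 [[-22.1 249.7]]
196 322 326 [[-26.6 249. ]]
158 277.47 [[ 52.3 370.9]]
159 277.26 [[ 49.8 371. ]]
160 276.92 [[ 47.3 371.4]]
161 276.71 [[ 44.9 371.5]]
162 276.55 [[ 42.4 371.4]]
163 276.49 [[ 40.  371.2]]
164 276.46 [[ 37.6 370.9]]
165 276.44 [[ 35.2 370.5]]
166 276.56 [[ 32.9 369.9]]
```

The crossbar is at gauge y 250.1 (length 50 mm, as given), with x about −2. The pointer is at 371.0 (x 35 at the tip, as given). The remaining draw is about 121 mm, which ends at tongue ≈0.224, inside the expected range.

```bash
python3 - <<'E'
from h import *
from cell import r,optics
r.set_gripper(.5,80)
r.move_to(W(-.002,.2501,.14),quat(PC))
r.move_linear(W(-.002,.2501,.040),vel=.12)
print(r.current_t(),r.current_contact_force())
r.set_gripper(0,80)
p=np.array(r.current_tool_pos()); gp=(p[:2]-O)@np.c_[ex,ey]*1000
print(r.current_opening(),r.current_contact_force(),gp)
r.move_linear(W(-.002,gp[1]/1000+.121,.040),vel=.06)
p=np.array(r.current_tool_pos()); print(r.current_t(),r.current_opening(),r.current_contact_force(),(p[:2]-O)@np.c_[ex,ey]*1000)
r.set_gripper(.45); r.sleep(.2)
print(r.current_contact_force())
p=r.current_tool_pos()
r.move_linear([p[0],p[1],.14],vel=.2); r.move_linear(W(-.2,.3,.18),vel=.3)
d=optics.get_image("top");np.savez("top2.npz",**d);s=optics.get_image("scene")
print(r.current_t())
a=cv2.resize(d["pixels"][140:220,255:415,::-1],None,fx=4.9,fy=3.75,interpolation=cv2.INTER_CUBIC)
b=cv2.resize(s["pixels"][195:275,290:420,::-1],(784,300),interpolation=cv2.INTER_CUBIC)
cv2.imwrite("pics/e.png",np.vstack([a[:300],b]))
q,c=bar(d,262,295,160,206);print("bar x",q[:,0].min(),q[:,0].max(),"y",q[:,1].min(),q[:,1].max())
for v in range(168,200,3):
    h=c[c[:,1]==v]
    if len(h): print(v,h[:,0].min(),h[:,0].max(),G(d,[((h[:,0].min()+h[:,0].max())/2,v)],.04).round(1))
E
```

```text
10.2833 [ 0.30917256 -0.70905212 -0.04757783]
0.11725874064287536 [-1.21023084  0.15765673  5.7407725 ] [ -1.53282149 250.3305923 ]
12.8333 0.12237907285566997 [-3.02314084 -5.8990091   8.00568463] [ -1.80517523 370.67262151]
[-0.24693467 -0.11703039 -1.11667571]
15.0333
bar x -28.199927392770686 22.374116375845524 y 358.2994881872207 373.3842908306297
168 274 278 [[ 21.7 367. ]]
171 273 279 [[ 14.8 365.8]]
174 273 278 [[  7.7 365.8]]
177 272 278 [[  0.6 365.8]]
180 272 277 [[ -6.5 365.8]]
183 271 276 [[-13.7 367. ]]
186 271 276 [[-20.5 365.9]]
189 271 275 [[-27.5 365.9]]
```

View pics/e.png

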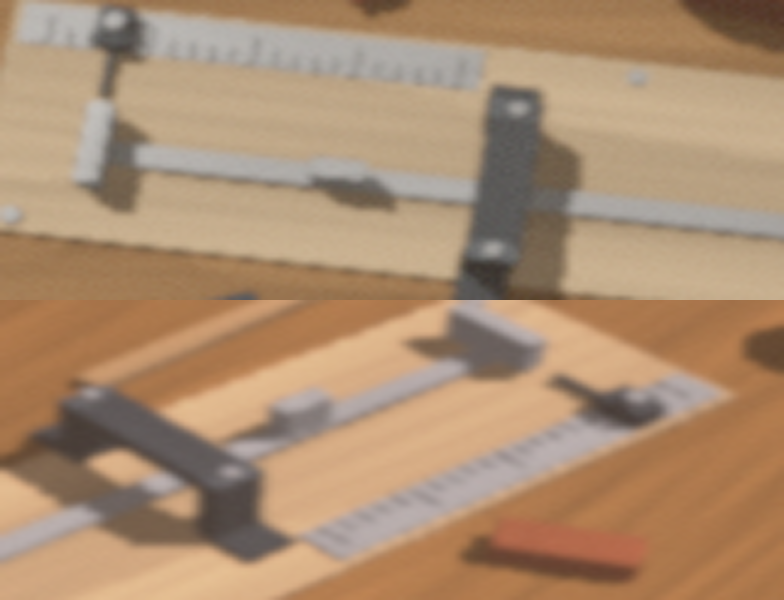

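The crossbar now stands beside the pointer, with its top face at about (276,179) and the pointer at (276.4,164). The mask gives 366–367, but the hand travelled 120.3 mm. The camera also sees the crossbar's rear face here, which biases the mask, so I measure the front edge to sub-pixel in both pictures.

```bash
cat > m.py <<'E'
from h import *
def front(d,y0):
    """gauge y of crossbar top front/back edges, sub-pixel, from half-level crossings of (B-R)"""
    I=d["pixels"].astype(float);ch=I[...,2]-I[...,0];out=[]
    for a in np.arange(-18,15,3.):
        ys=np.arange(y0-25,y0+25,.25)
        P=np.array([W(a/1000,y/1000,.04) for y in ys]);p=proj(d,P).astype(np.float32)
        s=cv2.remap(ch.astype(np.float32),p[:,0].reshape(1,-1),p[:,1].reshape(1,-1),cv2.INTER_LINEAR).ravel()
        g=cv2.remap(I[...,1].astype(np.float32),p[:,0].reshape(1,-1),p[:,1].reshape(1,-1),cv2.INTER_LINEAR).ravel()
        k=s.argmax();bg=s[-40:].mean();h=(s[k]+bg)/2
        f=k+np.argmax(s[k:]<h);out.append((ys[f],ys[k-40:k+40][g[max(k-40,0):k+40].argmax()] if k>=40 else np.nan))
    o=np.array(out);return np.nanmedian(o,0),o[:,0].std()
E
python3 - <<'E'
from m import *
for n,y in(("top1",250),("top2",367)):
    print(n,front(np.load(n+".npz"),y))
d=np.load("top2.npz")
print("profiles")
for n,y in(("top1",250),("top2",367)):
    d=np.load(n+".npz");ys=np.arange(y-16,y+17,2)
    p=np.mean([proj(d,[W(a/1000,q/1000,.04) for q in ys]) for a in (10,)],0).astype(np.float32)
    for c in(0,1,2): print(n,c,cv2.remap(d["pixels"][...,c].astype(np.float32),p[:,:1].T.copy(),p[:,1:].T.copy(),1).ravel().round().astype(int))
E
```

```text
top1 (array([259.25 , 255.375]), np.float64(0.19284730395996752))
top2 (array([375.5  , 370.875]), np.float64(0.128564869306645))
profiles
top1 0 [165 151 134 123 118 125 141 159 170 177 180 182 182 184 187 189 189]
top1 1 [143 130 113 104 102 111 131 154 167 174 175 176 171 167 165 166 166]
top1 2 [113 102  89  82  81  95 121 147 163 170 172 169 158 145 137 134 134]
top2 0 [141 130 124 119 115 119 139 167 183 188 191 192 193 195 196 195 194]
top2 1 [120 112 106 102 101 110 135 165 180 185 188 186 180 176 173 173 171]
top2 2 [ 95  88  83  81  86 102 131 162 177 182 183 178 165 150 143 141 138]
```

With the same edge criterion, the crossbar's centre is at 369.4 (front 375.5, rear 363.1, width 12.4 mm as given). The pointer is at 371.0, so they differ by about 1.6 mm. The hand's own end position of 370.7 agrees. For an independent check, I project the measured positions into the scene view.

```bash
python3 - <<'E'
from m import *
from cell import r,optics
s=optics.get_image("scene");im=s["pixels"][195:235,350:410,::-1];k=13
im=cv2.resize(im,None,fx=k,fy=k,interpolation=cv2.INTER_CUBIC)
def pt(P): return ((proj(s,P)-[350,195]+.5)*k).round().astype(int)
y=.3694
cv2.polylines(im,[pt([W(a-.002,b,.04) for a,b in((-.025,y-.006),(.025,y-.006),(.025,y+.006),(-.025,y+.006))])],True,(0,0,255),1)
cv2.polylines(im,[pt([W(a-.002,y,.012) for a in(.025,.037,.065)])],False,(0,255,0),1)
cv2.drawMarker(im,tuple(int(v) for v in pt([W(.035,.371,.0115)])[0]),(255,0,0),0,14)
cv2.imwrite("pics/f.png",im);print(im.shape,r.current_t())
E
```

```text
(520, 780, 3) 15.0833
```

View pics/f.png

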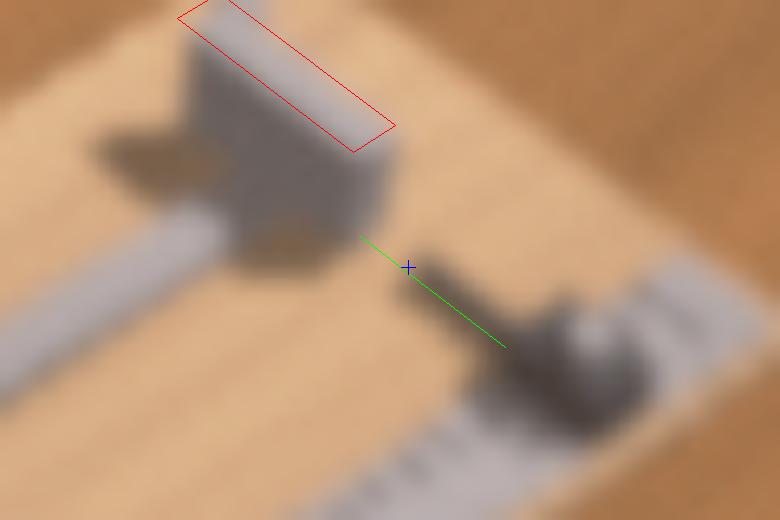

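In the scene view, the crossbar's axis line (green) runs along the middle of the clip's finger, from (408,272) to (505,347). The crossbar is in line to within about 2 mm, it has been let go and the arm is clear, so I hand in.

```bash
python3 - <<'E'
from cell import r
print(r.hand_in(),r.current_t())
E
```

```text
the job is handed in; nothing more can be done
the job is handed in; nothing more can be done
```

The crossbar is in line with the clip's pointer to within about 2 mm by camera, with the tongue let go, the arm clear and the clip apparently unmoved; I handed the job in at about 15 s, but the call returned no verdict.

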